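Fetch the knife sharpener from the child-safe drawer

ROBOT

A 7-joint arm with a two-finger parallel gripper is mounted at the origin on the work surface. World frame = base frame: x ahead of the robot, y to its left, z up, the work surface at z = 0. Lengths are in m, angles in degrees, forces in N, time in s.
With the tool pointing down it reaches from about 0.4 to 0.875 m from the base axis. Payload 6.5 kg.
Tool frame: the origin (TCP) lies at the very end of the fingers, on their centre line; the grasp point (between the pads) lies bot.hold_point_z behind it (bot.hold_point_z is the distance from the TCP to the grasp point, in m); z points along the fingers, y is the line along which they close (so a half turn about z gives the same grasp; the last joint's range is limited). The gripper opens to 88 mm and grips with 3 to 60 N. Pads are 18 mm wide; open, the fingers measure 123 mm over their backs; the gripper's body (75 mm by 187 mm) begins 45 mm behind the grasp point.
Start: joints at [60.722, 30.733, -0.252, 88.115, 0.149, 61.152, -4.079], TCP at [0.28, -0.587, 0.239] pointing down, gripper open.
Joint ranges: [-154.64, 154.64], [-21.42, 123.67], [-72.66, 72.17], [13.99, 137.28], [-74.86, 254.86], [10.95, 109.41], [-158.01, 158.01]. Speed limits (degrees/s): [136.94, 136.94, 180, 180, 180, 180, 180].

INTERFACE

Orientations are given as [roll, pitch, yaw] about the fixed x, y, z axes, in that order (R = Rz(yaw) Ry(pitch) Rx(roll)).
In Python, from bench import readout, cams, close_job, bot gives the robot as it stands. The module is installed in compiled form; this text tells all that it offers.
- The arm moves only by the shell command python3 -m handwheel 'ROWS' [OPENING] [FORCE]. ROWS is JSON, a list of rows, each an object of numbers: "dx", "dy", "dz": the shift along the tool's x, y, z in m; "rx", "ry", "rz": the turn, a rotation vector about the tool's x, y, z in degrees. In form: [{"dx": .., "dy": .., "dz": .., "rx": .., "ry": .., "rz": ..}, ...]. A call has exactly 8 rows; each row is the pose to reach, as a shift and turn from the pose commanded when the call began, along the tool's axes at that moment; what a row does not reach only later rows make up. A row lasts 1/12 s, in which the tool goes at most 41.7 mm and 7.16 degrees, less where a joint would pass 70% of its speed; a pose out of reach is approached as far as the arm can. A call with a gripper value outside its range is refused whole. OPENING is the closure, from -1 (fully open) to 1 (shut), set as the call begins (- or left out, the last holds). The fingers move at their own pace and stop on an object; FORCE is the grip in N (left out, the last holds). Time passes only in rows, so rows that repeat a pose let the fingers close, or fill a call up. It gives the time, the measured TCP pose, the force, the opening and the grip force at its end, in the units of the state.
- readout.get_state(): the state, without advancing time (a new reading comes with each control period).
- cams.camera(name): name is "scene" or "top"; returns a dict with "img" (400x640x3 uint8, red, green, blue), "vfov" (degrees; the focal length in pixels is half the picture's height over the tangent of half this angle, whatever the lens; pixels are square), "cx", "cy" (the principal point, pixels), "world_to_cam" (4x4, takes a point from world to camera coordinates). Camera axes: x right, y down, z forward; pixel columns grow to the right and rows downward; lengths in m; the calibration is good to about 2 mm. A picture is of the moment at which its call begins. There is no depth.
- close_job(): hands the job in; it is judged then, once.
The state is a dict: "time_s": time; "joints": joint angles; "dq": joint speeds; "effort": joint torques, N m; "tcp_pos": TCP position; "eef_rot": TCP orientation; "wrist_force": force on the tool from outside, world axes, zero at the start; "wrist_torque": the same for the moment, N m; "gripper_width": opening from 0.0 (shut) to 1.0 (fully open); "grip_force": force on a finger pad.
Only numpy, scipy, OpenCV 4.12 (cv2) and the standard library are available. Lean on these libraries where they do the work, as an engineer would, in place of code of your own. Each camera call takes 0.05 s, during which the arm holds its last target. There are 200 camera calls.

TASK

Get the knife sharpener out of the child-safe pine box and set it down flat on the chopping board with the knife, leaving the knife and the other things undisturbed. The drawer is held by a hidden catch: one of the five white inlays in the box's front ledge is sprung, so slide along the ledge until you drop in, press it right down so that the drawer springs out, and pull the drawer wide open by its knob. Afterwards push the drawer fully home until the catch holds it again.

Things in the scene. Friction and masses are not known exactly. Their poses are not given: they have to be found in the camera images.
- box: pine box, fixed, 190 mm deep (x), 242 wide (y), 76 high, yaw varies a little. Origin: on the counter, 5 mm in front of the centre of its underside; x from drawer front to back, y along the ledge, z up. Its front face is at x = -90 mm, in front of it the drawer's 14 mm thick front panel (top 46 mm up). Drawer slides out along -x. The full-height top starts at x = -50 mm.
- ledge_mid (a point): middle of the front ledge's surface, 66 mm above the counter, 40 mm deep (box x -90 to -50 mm), then a 10 mm step up to the top. In it five flush white inlays, 36 mm deep by 46 long, alike to see, centred -92, -46, 0, 46, 92 mm along box y from here (4 mm rim in front of them). Four are solid; one, in a different place every time, is the sprung catch.
- catch (a joint): how far the sprung inlay is pressed down, m: 0 flush, 0.014 bottom stop. It yields to about 1 N and takes about 4 N at the bottom: a light push sinks a fingertip 14 mm into a recess of 36 by 46 mm. Past about 8 mm it frees the drawer. It springs up when let go.
- drawer (a joint): how far the drawer is out, m: 0 shut and held by the catch, 0.150 fully out. Freed, a hidden spring pops it out some 30 mm; then it slides with 1 N of friction and stays where left. Pushing it home meets the spring in the last 28 mm and the catch's slope in the last 18 mm, 7 N in all; pushed to its stop at -0.003 it snaps locked; let go sooner it pops out again.
- knob (a point): centre of the round steel knob head on the drawer front, moves with it: 30 mm diameter, 19 long along box x, centre 30 mm above the counter and 29 mm in front of the drawer's front panel; its front end is 10 mm nearer the robot. With the drawer shut it is at box x = -133, y = 0 mm.
- drawer_floor (a point): centre of the drawer's inner floor, 8 mm above the counter, moves with the drawer (136 mm behind the knob). The inside is 130 mm (box x) by 212 mm (y); side walls reach 46 mm above the counter.
- sharpener_mid (a point): centre of the knife sharpener, 16 mm above its flat base; 90 mm long (its x axis), 160 g. Orange grip 26 mm wide, 30 high, from x = -45 to +13 mm; black and steel head 36 mm wide, 32 high, from +13 to +45; balances at x = +4 mm. Starts upright in the shut drawer, out of sight, x within 6 degrees of box x, in the front of the drawer, anywhere across; its head comes clear of the box only with the drawer some 135 mm out.
- sharpener: the same sharpener; origin at the centre of its underside.
- board: wooden chopping board, fixed, 220 mm (x) by 160 (y) by 18 thick, with two dark stripes; left or right of the box. Origin: centre of its underside on the counter. The knife lies along its +y half; the -y half is free.
- knife_mid (a point): middle of the kitchen knife lying on the board, 205 mm long (its x axis), black handle 20 mm wide and 18 mm high, thin blade; leave it alone.
- mug: blue mug, 80 mm diameter, 90 mm high, on a cork mat on the other side of the box from the board; origin at the centre of its underside; leave it alone.
- spice_jar: amber spice jar, 56 mm diameter, 100 mm high; origin at the centre of its underside; leave it alone.
- pepper_mill: dark wooden pepper mill, 56 mm diameter, 157 mm high; origin at the centre of its underside; leave it alone.

How it is judged:
By the outcome, as a careful person would: the job done as asked, in the order asked, and still so for the second after the job is handed in, with the robot touching nothing.
It also fails if it takes over 72 s, if anything falls off the work surface, if the arm or the gripper's body presses on something with over 40 N, if the wrist force passes 120 N, or if a joint passes its speed limit or range.

## Working session

There is one attempt and no reset: what is moved stays moved. The work goes in short steps, Python scripts to look and compute and a shell command to move; the robot and the scene stay as the last step left them, time stands still between calls to the robot, and variables do not carry over. Pictures are saved under pics/ and viewed, at most 10 in all, crops included, and the job is handed in when it is done.

```bash
mkdir -p pics; python3 - <<'E'
from bench import readout, cams, bot
import cv2, numpy as np
for n in ("scene","top"):
    c=cams.camera(n); cv2.imwrite(f"pics/{n}0.png",c["img"][:,:,::-1]); print(n,c["vfov"],c["cx"],c["cy"],np.round(c["world_to_cam"],3).tolist())
s=readout.get_state(); print(s); print(bot.hold_point_z)
E
```

```text
scene 46.657259887351756 322.13996715681964 199.67549360206118 [[-0.479, 0.878, 0.014, 0.273], [0.624, 0.351, -0.698, -0.324], [-0.617, -0.326, -0.716, 1.556], [0.0, 0.0, 0.0, 1.0]]
top 48.472665718809914 323.97812656777285 206.01692309552638 [[-0.017, -1.0, 0.004, 0.024], [-0.976, 0.016, -0.217, 0.608], [0.217, -0.008, -0.976, 0.901], [0.0, 0.0, 0.0, 1.0]]
{'time_s': 0.1, 'joints': array([60.72342935, 30.77469205, -0.25319865, 88.16535268,  0.14888706,
       61.14945546, -4.08013039]), 'dq': array([ 0.06226749, -0.11932516, -0.02547616, -0.04253476, -0.07735595,
        0.04902087, -0.08794722]), 'effort': array([ 2.16598462e-03, -5.72082996e+01,  9.93645228e-01, -2.52232254e+01,
       -5.61516371e-02,  1.34469467e-02,  8.11181121e-05]), 'tcp_pos': array([ 0.27940618, -0.58627555,  0.23790733]), 'eef_rot': array([-1.79911106e+02,  7.08615221e-03,  2.54860352e+01]), 'wrist_force': array([ 0.18965725, -0.54576146,  0.11664547]), 'wrist_torque': array([-0.03997607, -0.0044385 ,  0.00709759]), 'grip_force': 0.0, 'gripper_width': 0.9975877958331332}
0.0187
```

View pics/top0.png

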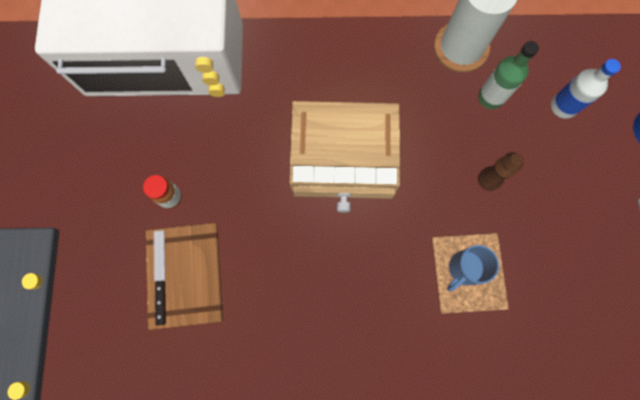

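View pics/scene0.png

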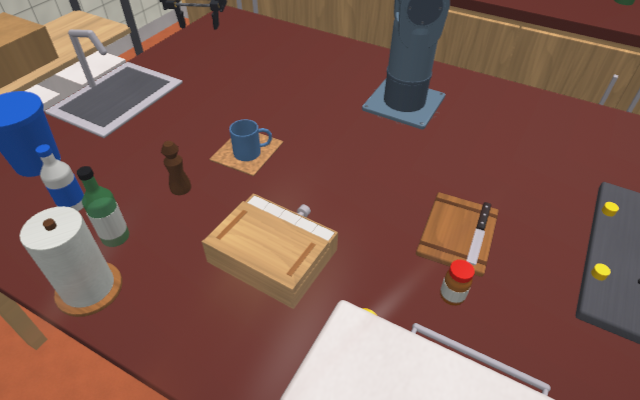

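The top view shows the box at about (345,150), with five white inlays along row 175 and the knob at (344,203). The board is at (183,275), its knife on the left side (column 160), with the free half on the right. The jar is at (165,190), the mug at (472,265) and the mill at (495,175). The scene view agrees, and the arm is clear of everything.

```bash
cat > h.py <<'E'
import cv2, numpy as np
from bench import readout, cams, bot
from scipy.spatial.transform import Rotation as R
def ray(c,u,v,z):
    f=200/np.tan(np.radians(c["vfov"]/2)); T=np.array(c["world_to_cam"]); Rm=T[:3,:3]; o=-Rm.T@T[:3,3]
    d=Rm.T@np.array([(u-c["cx"])/f,(v-c["cy"])/f,1]); return o+d*(z-o[2])/d[2]
def proj(c,p):
    f=200/np.tan(np.radians(c["vfov"]/2)); q=np.array(c["world_to_cam"])@np.r_[p,1]
    return c["cx"]+f*q[0]/q[2], c["cy"]+f*q[1]/q[2]
def mask_blob(m,roi):
    x0,y0,x1,y1=roi; k=np.zeros(m.shape,np.uint8); k[y0:y1,x0:x1]=m[y0:y1,x0:x1]
    n,l,s,_=cv2.connectedComponentsWithStats(k); i=1+np.argmax(s[1:,4]); return (l==i).astype(np.uint8)
def rect(m):
    c=max(cv2.findContours(m,cv2.RETR_EXTERNAL,cv2.CHAIN_APPROX_NONE)[0],key=cv2.contourArea); return cv2.boxPoints(cv2.minAreaRect(c))
def delta(p,yaw=None):
    s=readout.get_state(); Rt=R.from_euler("xyz",s["eef_rot"],degrees=True)
    d=Rt.inv().apply(np.array(p)-s["tcp_pos"]); print("tool d",np.round(d,4),end=" ")
    if yaw is not None: print("rz",np.round((Rt.inv()*R.from_euler("xyz",[180,0,yaw],degrees=True)).as_rotvec(degrees=True),2))
    else: print()
E
python3 - <<'E'
from h import *
c=cams.camera("top"); im=c["img"].astype(int); hsv=cv2.cvtColor(c["img"],cv2.COLOR_RGB2HSV)
w=((hsv[...,1]<40)&(hsv[...,2]>190)).astype(np.uint8)
w=cv2.morphologyEx(w,cv2.MORPH_CLOSE,np.ones((5,5),np.uint8))
q=rect(mask_blob(w,(270,155,420,195))); P=np.array([ray(c,*p,.066) for p in q]); print("inlays",q.tolist(),P[:,:2].round(4).tolist(),P.mean(0))
k=((hsv[...,1]<60)&(hsv[...,2]>90)).astype(np.uint8); b=mask_blob(k,(325,190,365,225)); v,u=np.nonzero(b); print("knob",u.min(),u.max(),v.min(),v.max(),ray(c,u.mean(),v.mean(),.03))
# board
print("hsv board",hsv[270,195],hsv[290,250])
m=((hsv[...,0]>6)&(hsv[...,0]<25)&(hsv[...,2]>hsv[350,300,2]+10)&(hsv[...,1]>60)).astype(np.uint8)
m=cv2.morphologyEx(m,cv2.MORPH_CLOSE,np.ones((15,15),np.uint8))
q=rect(mask_blob(m,(125,218,240,340))); P=np.array([ray(c,*p,.018) for p in q]); print("board",q.tolist(),P[:,:2].round(4).tolist(),P.mean(0))
for n,p in (("jar",(168,200)),("mill",(490,182)),("mug",(466,278)),("knife a",(159,232)),("knife b",(160,323))): print(n,ray(c,*p,0.018 if n[0]=="k" else 0).round(3))
E
```

```text
inlays [[292.6606140136719, 181.25381469726562], [293.0401916503906, 165.31048583984375], [396.3387756347656, 167.76998901367188], [395.9591979980469, 183.71331787109375]] [[0.6659, 0.0817], [0.7027, 0.0808], [0.6934, -0.1489], [0.6567, -0.1462]] [ 0.67966022 -0.03315089  0.066     ]
knob 337 350 193 212 [ 0.62389824 -0.03093214  0.03      ]
hsv board [ 14 141 170] [  4 136 114]
board [[141.70164489746094, 226.33148193359375], [215.2873077392578, 222.45855712890625], [220.7513885498047, 326.2762451171875], [147.1657257080078, 330.149169921875]] [[0.579, 0.4266], [0.5852, 0.2605], [0.3571, 0.2405], [0.3517, 0.3985]] [0.46824082 0.33154019 0.018     ]
jar [0.644 0.377 0.   ]
mill [ 0.675 -0.381  0.   ]
mug [ 0.452 -0.304  0.   ]
knife a [0.565 0.387 0.018]
knife b [0.366 0.372 0.018]
```

```bash
python3 - <<'E'
from h import *
delta([.676,-.125,.10],-2.3)
delta([.676,-.125,.239],-2.3)
E
```

```text
tool d [ 0.5565 -0.2456  0.1383] rz [-7.000e-02  2.000e-02  2.779e+01]
tool d [ 0.5565 -0.2458 -0.0007] rz [-7.000e-02  2.000e-02  2.779e+01]
```

```bash
python3 -m handwheel '[{"dx":0.037,"dy":-0.016,"rz":4},{"dx":0.074,"dy":-0.032,"rz":8},{"dx":0.111,"dy":-0.048,"rz":12},{"dx":0.148,"dy":-0.064,"rz":16},{"dx":0.185,"dy":-0.08,"rz":20},{"dx":0.222,"dy":-0.096,"rz":24},{"dx":0.259,"dy":-0.112,"rz":27.8},{"dx":0.296,"dy":-0.128,"rz":27.8}]' 1 20
python3 -c "
from h import *
delta([.676,-.125,.10],-2.3)"
```

```text
tool d [ 0.5565 -0.2456  0.1383] rz [-7.000e-02  2.000e-02  2.779e+01]invalid input at $[0]: expected keys dx, dy, dz, rx, ry, rz
```

All six keys are required.

```bash
python3 -m handwheel '[{"dx":0.037,"dy":-0.016,"dz":0,"rx":0,"ry":0,"rz":4},{"dx":0.074,"dy":-0.032,"dz":0,"rx":0,"ry":0,"rz":8},{"dx":0.111,"dy":-0.048,"dz":0,"rx":0,"ry":0,"rz":12},{"dx":0.148,"dy":-0.064,"dz":0,"rx":0,"ry":0,"rz":16},{"dx":0.185,"dy":-0.08,"dz":0,"rx":0,"ry":0,"rz":20},{"dx":0.222,"dy":-0.096,"dz":0,"rx":0,"ry":0,"rz":24},{"dx":0.259,"dy":-0.112,"dz":0,"rx":0,"ry":0,"rz":27.8},{"dx":0.296,"dy":-0.128,"dz":0,"rx":0,"ry":0,"rz":27.8}]' 1 20
python3 -c "
from h import *
delta([.676,-.125,.10],-2.3)"
```

```text
time_s: 0.82
tcp_pos: [0.4927, -0.342, 0.2386]
eef_rot: [-180.0, 0.0, -2.5]
wrist_force: [-0.1, -0.3, -0.8]
gripper_width: 0.42
grip_force: 0.0
tool d [ 0.1737 -0.2249  0.1385] rz [-0.    0.02 -0.22]
```

```bash
python3 -m handwheel '[{"dx":0.025,"dy":-0.032,"dz":0,"rx":0,"ry":0,"rz":0},{"dx":0.05,"dy":-0.064,"dz":0,"rx":0,"ry":0,"rz":0},{"dx":0.075,"dy":-0.097,"dz":0.0,"rx":0,"ry":0,"rz":0},{"dx":0.1,"dy":-0.13,"dz":0.01,"rx":0,"ry":0,"rz":0},{"dx":0.124,"dy":-0.16,"dz":0.03,"rx":0,"ry":0,"rz":0},{"dx":0.148,"dy":-0.192,"dz":0.045,"rx":0,"ry":0,"rz":0},{"dx":0.173,"dy":-0.224,"dz":0.06,"rx":0,"ry":0,"rz":0},{"dx":0.173,"dy":-0.224,"dz":0.08,"rx":0,"ry":0,"rz":0}]'
python3 -c "
from h import *
delta([.676,-.125,.07],-2.3)"
```

```text
time_s: 1.48
tcp_pos: [0.6786, -0.1173, 0.1588]
eef_rot: [-179.7, -0.3, -1.8]
wrist_force: [-0.3, 1.7, 0.9]
gripper_width: 0.002
grip_force: 0.0
tool d [-0.0028  0.0083  0.0887] rz [-0.32 -0.27  0.51]
```

```bash
python3 -m handwheel '[{"dx":0,"dy":0,"dz":0.025,"rx":0,"ry":0,"rz":0},{"dx":0,"dy":0,"dz":0.045,"rx":0,"ry":0,"rz":0},{"dx":0,"dy":0,"dz":0.06,"rx":0,"ry":0,"rz":0},{"dx":0,"dy":0,"dz":0.07,"rx":0,"ry":0,"rz":0},{"dx":0,"dy":0,"dz":0.075,"rx":0,"ry":0,"rz":0},{"dx":0,"dy":0,"dz":0.078,"rx":0,"ry":0,"rz":0},{"dx":0,"dy":0,"dz":0.08,"rx":0,"ry":0,"rz":0},{"dx":0,"dy":0,"dz":0.08,"rx":0,"ry":0,"rz":0}]'
python3 - <<'E'
from h import *
delta([.676,-.125,.066],-2.3)
c=cams.camera("top"); im=c["img"][:,:,::-1]; cv2.imwrite("pics/t1.png",cv2.resize(im[120:240,260:430],None,fx=4,fy=4,interpolation=cv2.INTER_CUBIC))
E
```

```text
time_s: 2.15
tcp_pos: [0.6741, -0.1272, 0.0794]
eef_rot: [180.0, -0.1, -2.3]
wrist_force: [-0.1, -0.4, 0.3]
gripper_width: 0.009
grip_force: 0.0
tool d [ 0.0018 -0.0023  0.0134] rz [ 0.01 -0.06 -0.03]
```

View pics/t1.png

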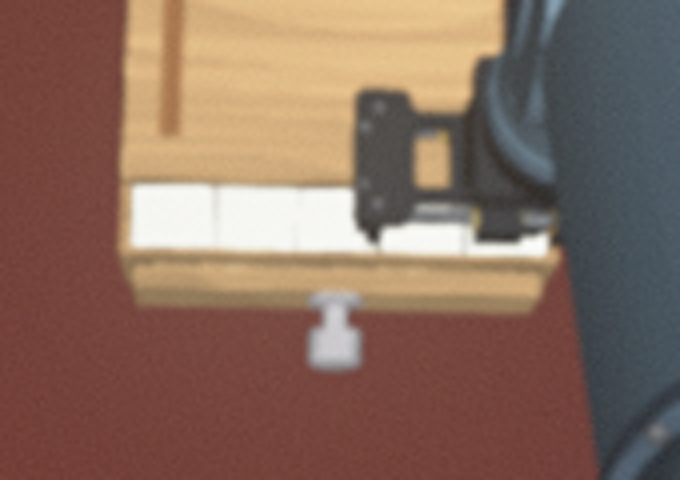

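The crop shows the closed fingers over the rightmost inlay, near (500,225), with the row running left from there. I'll press it lightly.

```bash
python3 -m handwheel '[{"dx":0.002,"dy":-0.002,"dz":0.006,"rx":0,"ry":0,"rz":0},{"dx":0.002,"dy":-0.002,"dz":0.010,"rx":0,"ry":0,"rz":0},{"dx":0.002,"dy":-0.002,"dz":0.013,"rx":0,"ry":0,"rz":0},{"dx":0.002,"dy":-0.002,"dz":0.015,"rx":0,"ry":0,"rz":0},{"dx":0.002,"dy":-0.002,"dz":0.016,"rx":0,"ry":0,"rz":0},{"dx":0.002,"dy":-0.002,"dz":0.017,"rx":0,"ry":0,"rz":0},{"dx":0.002,"dy":-0.002,"dz":0.017,"rx":0,"ry":0,"rz":0},{"dx":0.002,"dy":-0.002,"dz":0.017,"rx":0,"ry":0,"rz":0}]'
```

```text
time_s: 2.87
tcp_pos: [0.6761, -0.1246, 0.0664]
eef_rot: [-180.0, -0.0, -2.3]
wrist_force: [-13.3, 3.6, 36.1]
gripper_width: 0.006
grip_force: 17.5
```

```bash
python3 -m handwheel '[{"dx":0,"dy":0,"dz":-0.002,"rx":0,"ry":0,"rz":0},{"dx":0,"dy":-0.012,"dz":-0.002,"rx":0,"ry":0,"rz":0},{"dx":0,"dy":-0.024,"dz":-0.002,"rx":0,"ry":0,"rz":0},{"dx":0,"dy":-0.036,"dz":-0.002,"rx":0,"ry":0,"rz":0},{"dx":0,"dy":-0.046,"dz":-0.002,"rx":0,"ry":0,"rz":0},{"dx":0,"dy":-0.046,"dz":-0.001,"rx":0,"ry":0,"rz":0},{"dx":0,"dy":-0.046,"dz":-0.001,"rx":0,"ry":0,"rz":0},{"dx":0,"dy":-0.046,"dz":-0.001,"rx":0,"ry":0,"rz":0}]'
```

```text
time_s: 3.53
tcp_pos: [0.6779, -0.0786, 0.0626]
eef_rot: [-180.0, -0.0, -2.3]
wrist_force: [0.7, 1.7, 2.2]
gripper_width: 0.006
grip_force: 1.2
```

It dropped in at the second inlay from the right. I'll press it right down, then lift.

```bash
python3 -m handwheel '[{"dx":0,"dy":0,"dz":0.003,"rx":0,"ry":0,"rz":0},{"dx":0,"dy":0,"dz":0.006,"rx":0,"ry":0,"rz":0},{"dx":0,"dy":0,"dz":0.009,"rx":0,"ry":0,"rz":0},{"dx":0,"dy":0,"dz":0.012,"rx":0,"ry":0,"rz":0},{"dx":0,"dy":0,"dz":0.0125,"rx":0,"ry":0,"rz":0},{"dx":0,"dy":0,"dz":0.0125,"rx":0,"ry":0,"rz":0},{"dx":0,"dy":0,"dz":0.0125,"rx":0,"ry":0,"rz":0},{"dx":0,"dy":0,"dz":0.0125,"rx":0,"ry":0,"rz":0}]'
python3 -m handwheel '[{"dx":0,"dy":0,"dz":-0.01,"rx":0,"ry":0,"rz":0},{"dx":0,"dy":0,"dz":-0.025,"rx":0,"ry":0,"rz":0},{"dx":0,"dy":0,"dz":-0.055,"rx":0,"ry":0,"rz":0},{"dx":-0.03,"dy":0,"dz":-0.085,"rx":0,"ry":0,"rz":0},{"dx":-0.07,"dy":-0.012,"dz":-0.09,"rx":0,"ry":0,"rz":0},{"dx":-0.11,"dy":-0.024,"dz":-0.09,"rx":0,"ry":0,"rz":0},{"dx":-0.15,"dy":-0.036,"dz":-0.09,"rx":0,"ry":0,"rz":0},{"dx":-0.15,"dy":-0.036,"dz":-0.09,"rx":0,"ry":0,"rz":0}]' -1
python3 - <<'E'
from h import *
print(readout.get_state()["tcp_pos"])
for n in("top","scene"):
    c=cams.camera(n); im=c["img"][:,:,::-1]
    roi=(slice(120,260),slice(250,440)) if n=="top" else (slice(150,300),slice(200,390)); cv2.imwrite(f"pics/{n}2.png",cv2.resize(im[roi],None,fx=4,fy=4,interpolation=cv2.INTER_CUBIC))
E
```

```text
time_s: 4.2
tcp_pos: [0.6781, -0.0791, 0.0523]
eef_rot: [-180.0, -0.0, -2.3]
wrist_force: [-6.1, 2.5, 19.3]
gripper_width: 0.009
grip_force: 9.8
time_s: 4.87
tcp_pos: [0.5179, -0.0354, 0.1381]
eef_rot: [180.0, 0.8, -2.2]
wrist_force: [0.5, 0.5, -1.3]
gripper_width: 0.59
grip_force: 0.0
[ 0.5179377  -0.03536368  0.13814617]
```

View pics/scene2.png

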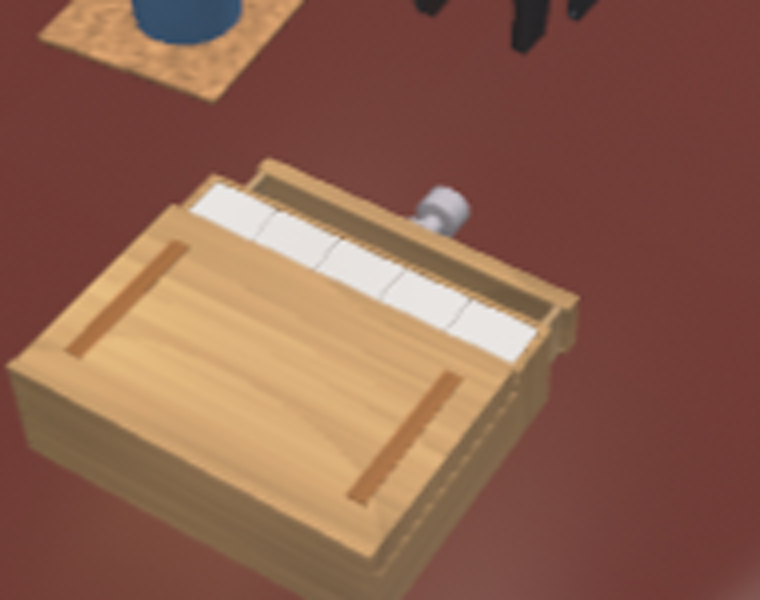

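The drawer is out about 30 mm. The knob head is at about (447,210) in the crop, which is scene pixel (312,202).

```bash
python3 - <<'E'
from h import *
c=cams.camera("scene"); hsv=cv2.cvtColor(c["img"],cv2.COLOR_RGB2HSV)
k=((hsv[...,1]<60)&(hsv[...,2]>90)).astype(np.uint8); b=mask_blob(k,(303,193,322,212)); v,u=np.nonzero(b)
print(u.min(),u.max(),v.min(),v.max(),u.mean(),v.mean(),ray(c,u.mean(),v.mean(),.03))
bo=np.array([.7476,-.0359]); X=np.array([np.cos(np.radians(-2.3)),np.sin(np.radians(-2.3))]); print("pred 30mm",bo-.163*X)
delta([.5847,-.0294,.10],-2.3)
E
```

```text
303 316 197 208 310.0 202.4878048780488 [ 0.58079403 -0.03002516  0.03      ]
pred 30mm [ 0.58473131 -0.02935852]
tool d [ 0.055  -0.0104  0.0406] rz [ 0.03 -0.01 -0.03]
```

```bash
python3 -m handwheel '[{"dx":0.03,"dy":-0.005,"dz":0,"rx":0,"ry":0,"rz":0},{"dx":0.053,"dy":-0.01,"dz":0.01,"rx":0,"ry":0,"rz":0},{"dx":0.053,"dy":-0.01,"dz":0.035,"rx":0,"ry":0,"rz":0},{"dx":0.053,"dy":-0.01,"dz":0.06,"rx":0,"ry":0,"rz":0},{"dx":0.053,"dy":-0.01,"dz":0.085,"rx":0,"ry":0,"rz":0},{"dx":0.053,"dy":-0.01,"dz":0.11,"rx":0,"ry":0,"rz":0},{"dx":0.053,"dy":-0.01,"dz":0.127,"rx":0,"ry":0,"rz":0},{"dx":0.053,"dy":-0.01,"dz":0.127,"rx":0,"ry":0,"rz":0}]'
python3 -m handwheel '[{"dx":0,"dy":0,"dz":0,"rx":0,"ry":0,"rz":0},{"dx":0,"dy":0,"dz":0,"rx":0,"ry":0,"rz":0},{"dx":0,"dy":0,"dz":0,"rx":0,"ry":0,"rz":0},{"dx":0,"dy":0,"dz":0,"rx":0,"ry":0,"rz":0},{"dx":0,"dy":0,"dz":0,"rx":0,"ry":0,"rz":0},{"dx":0,"dy":0,"dz":0,"rx":0,"ry":0,"rz":0},{"dx":0,"dy":0,"dz":0,"rx":0,"ry":0,"rz":0},{"dx":0,"dy":0,"dz":0,"rx":0,"ry":0,"rz":0}]' 1 20
```

```text
time_s: 5.68
tcp_pos: [0.5815, -0.0301, 0.0095]
eef_rot: [180.0, 0.3, -2.4]
wrist_force: [-0.6, -0.2, 0.1]
gripper_width: 1.002
grip_force: 0.0
time_s: 6.35
tcp_pos: [0.5826, -0.0293, 0.0134]
eef_rot: [180.0, -0.0, -2.3]
wrist_force: [-0.5, -0.2, -0.2]
gripper_width: 0.414
grip_force: 0.0
```

```bash
python3 -m handwheel '[{"dx":0,"dy":0,"dz":0,"rx":0,"ry":0,"rz":0},{"dx":0,"dy":0,"dz":0,"rx":0,"ry":0,"rz":0},{"dx":0,"dy":0,"dz":0,"rx":0,"ry":0,"rz":0},{"dx":0,"dy":0,"dz":0,"rx":0,"ry":0,"rz":0},{"dx":-0.005,"dy":0,"dz":0,"rx":0,"ry":0,"rz":0},{"dx":-0.012,"dy":0,"dz":0,"rx":0,"ry":0,"rz":0},{"dx":-0.02,"dy":0,"dz":0,"rx":0,"ry":0,"rz":0},{"dx":-0.03,"dy":0,"dz":0,"rx":0,"ry":0,"rz":0}]'
python3 -m handwheel '[{"dx":-0.013,"dy":0,"dz":0,"rx":0,"ry":0,"rz":0},{"dx":-0.026,"dy":0,"dz":0,"rx":0,"ry":0,"rz":0},{"dx":-0.04,"dy":0,"dz":0,"rx":0,"ry":0,"rz":0},{"dx":-0.054,"dy":0,"dz":0,"rx":0,"ry":0,"rz":0},{"dx":-0.067,"dy":0,"dz":0,"rx":0,"ry":0,"rz":0},{"dx":-0.077,"dy":0,"dz":0,"rx":0,"ry":0,"rz":0},{"dx":-0.085,"dy":0,"dz":0,"rx":0,"ry":0,"rz":0},{"dx":-0.085,"dy":0,"dz":0,"rx":0,"ry":0,"rz":0}]'
```

```text
time_s: 7.02
tcp_pos: [0.5523, -0.0275, 0.0133]
eef_rot: [-180.0, -0.1, -2.3]
wrist_force: [1.7, 4.1, -0.5]
gripper_width: 0.331
grip_force: 19.8
time_s: 7.68
tcp_pos: [0.4656, -0.0241, 0.0132]
eef_rot: [-180.0, 0.1, -2.3]
wrist_force: [-1.5, 5.6, 0.5]
gripper_width: 0.33
grip_force: 19.9
```

```bash
python3 -m handwheel '[{"dx":0,"dy":0,"dz":0,"rx":0,"ry":0,"rz":0},{"dx":0,"dy":0,"dz":0,"rx":0,"ry":0,"rz":0},{"dx":0,"dy":0,"dz":0,"rx":0,"ry":0,"rz":0},{"dx":0,"dy":0,"dz":0,"rx":0,"ry":0,"rz":0},{"dx":0,"dy":0,"dz":0,"rx":0,"ry":0,"rz":0},{"dx":0,"dy":0,"dz":-0.02,"rx":0,"ry":0,"rz":0},{"dx":0,"dy":0,"dz":-0.05,"rx":0,"ry":0,"rz":0},{"dx":0,"dy":0,"dz":-0.09,"rx":0,"ry":0,"rz":0}]' -1
python3 -m handwheel '[{"dx":0,"dy":0,"dz":-0.04,"rx":0,"ry":0,"rz":0},{"dx":0,"dy":-0.02,"dz":-0.07,"rx":0,"ry":0,"rz":0},{"dx":0,"dy":-0.05,"dz":-0.09,"rx":0,"ry":0,"rz":0},{"dx":0,"dy":-0.08,"dz":-0.09,"rx":0,"ry":0,"rz":0},{"dx":0,"dy":-0.12,"dz":-0.09,"rx":0,"ry":0,"rz":0},{"dx":0,"dy":-0.16,"dz":-0.09,"rx":0,"ry":0,"rz":0},{"dx":0,"dy":-0.18,"dz":-0.09,"rx":0,"ry":0,"rz":0},{"dx":0,"dy":-0.18,"dz":-0.09,"rx":0,"ry":0,"rz":0}]'
python3 - <<'E'
from h import *
c=cams.camera("top"); im=c["img"][:,:,::-1]; cv2.imwrite("pics/top3.png",im)
c=cams.camera("scene"); im=c["img"][:,:,::-1]; cv2.imwrite("pics/scene3.png",im)
E
```

```text
time_s: 8.35
tcp_pos: [0.4657, -0.0248, 0.1025]
eef_rot: [180.0, 0.3, -2.3]
wrist_force: [2.0, -0.2, 0.7]
gripper_width: 0.914
grip_force: 0.0
time_s: 9.02
tcp_pos: [0.4745, 0.161, 0.1934]
eef_rot: [-179.8, -0.0, -1.9]
wrist_force: [0.0, -0.3, -0.5]
gripper_width: 0.999
grip_force: 0.0
```

View pics/top3.png

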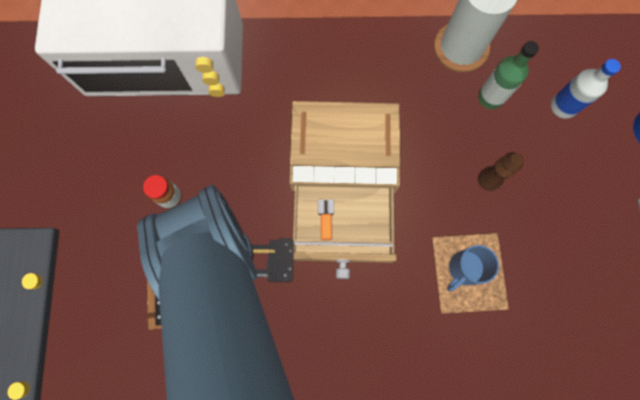

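The drawer is wide open. The sharpener is at about (326,220) with its orange grip toward the robot and its head toward the box. The left drawer wall is at about column 297.

```bash
cat >> h.py <<'E'
def orange(c,roi):
    hsv=cv2.cvtColor(c["img"],cv2.COLOR_RGB2HSV)
    return mask_blob(((hsv[...,0]>=7)&(hsv[...,0]<=17)&(hsv[...,1]>195)&(hsv[...,2]>170)).astype(np.uint8),roi)
def axis(m):
    v,u=np.nonzero(m); p=np.c_[u,v].astype(float); o=p.mean(0); w,V=np.linalg.eigh(np.cov((p-o).T)); return o,V[:,1],len(u)
E
python3 - <<'E'
from h import *
c=cams.camera("top"); m=orange(c,(300,190,390,245)); o,d,n=axis(m); d*=-np.sign(d[1])
v,u=np.nonzero(m); print(n,u.min(),u.max(),v.min(),v.max())
P=ray(c,*o,.036); Q=ray(c,*(o+5*d),.036); t=(Q-P)[:2]; t/=np.linalg.norm(t); yaw=np.degrees(np.arctan2(t[1],t[0]))
print("top grip centre",P,"yaw",yaw)
# ends of the orange and hi-contrast head extremes
print([ray(c,x,y,.038).round(4).tolist() for x,y in((o[0],v.min()),(o[0],v.max()+1),(o[0],198))])
c2=cams.camera("scene"); m2=orange(c2,(270,130,400,260)); o2,_,n2=axis(m2); print("scene",n2,o2,ray(c2,*o2,.034))
p=P[:2]+.019*t; print("grip at +3:",p)
delta([*p,.15],yaw)
E
```

```text
Traceback (most recent call last):
  File "h.py", line 22, in orange
    return mask_blob(((hsv[...,0]>=7)&(hsv[...,0]<=17)&(hsv[...,1]>195)&(hsv[...,2]>170)).astype(np.uint8),roi)
  File "h.py", line 12, in mask_blob
    n,l,s,_=cv2.connectedComponentsWithStats(k); i=1+np.argmax(s[1:,4]); return (l==i).astype(np.uint8)
                                                     ~~~~~~~~~^^^^^^^^^
ValueError: attempt to get argmax of an empty sequence
```

```bash
sed -i 's/(hsv\[...,1\]>195)&(hsv\[...,2\]>170)/(hsv[...,1]>165)\&(hsv[...,2]>150)/; s/>=7)/>=4)/' h.py
python3 - <<'E'
from h import *
c=cams.camera("top"); hsv=cv2.cvtColor(c["img"],cv2.COLOR_RGB2HSV); print(hsv[225,326],hsv[225,345])
m=orange(c,(300,190,390,245)); o,d,n=axis(m); d*=-np.sign(d[1])
v,u=np.nonzero(m); print(n,u.min(),u.max(),v.min(),v.max())
P=ray(c,*o,.036); Q=ray(c,*(o+5*d),.036); t=(Q-P)[:2]; t/=np.linalg.norm(t); yaw=np.degrees(np.arctan2(t[1],t[0]))
print("top grip centre",P,"yaw",yaw)
print([ray(c,x,y,.038).round(4).tolist() for x,y in((o[0],v.min()),(o[0],v.max()+1),(o[0],198))])
c2=cams.camera("scene"); m2=orange(c2,(270,130,400,260)); o2,_,n2=axis(m2); print("scene",n2,o2,ray(c2,*o2,.034))
p=P[:2]+.019*t; print("grip at +3:",p)
delta([*p,.15],yaw)
E
```

```text
[ 15 168 244] [ 18  88 202]
210 321 330 214 238
top grip centre [0.56884561 0.0097531  0.036     ] yaw -0.9504050606213695
[[0.5967, 0.0093, 0.038], [0.5403, 0.0103, 0.038], [0.6335, 0.0086, 0.038]]
scene 184 [327.01630435 204.45652174] [0.56899644 0.01293939 0.034     ]
grip at +3: [0.58784299 0.00943795]
tool d [0.119  0.1389 0.0431] rz [ 0.06  0.03 -1.51]
```

```bash
python3 -m handwheel '[{"dx":0.02,"dy":0.02,"dz":0,"rx":0,"ry":0,"rz":0},{"dx":0.045,"dy":0.05,"dz":0,"rx":0,"ry":0,"rz":-1.5},{"dx":0.07,"dy":0.08,"dz":0.01,"rx":0,"ry":0,"rz":-1.5},{"dx":0.095,"dy":0.11,"dz":0.03,"rx":0,"ry":0,"rz":-1.5},{"dx":0.11,"dy":0.13,"dz":0.05,"rx":0,"ry":0,"rz":-1.5},{"dx":0.1185,"dy":0.138,"dz":0.07,"rx":0,"ry":0,"rz":-1.5},{"dx":0.1185,"dy":0.138,"dz":0.09,"rx":0,"ry":0,"rz":-1.5},{"dx":0.1185,"dy":0.138,"dz":0.09,"rx":0,"ry":0,"rz":-1.5}]' -0.14
python3 -m handwheel '[{"dx":0,"dy":0,"dz":0,"rx":0,"ry":0,"rz":0},{"dx":0,"dy":0,"dz":0,"rx":0,"ry":0,"rz":0},{"dx":0,"dy":0,"dz":0,"rx":0,"ry":0,"rz":0},{"dx":0,"dy":0,"dz":0,"rx":0,"ry":0,"rz":0},{"dx":0,"dy":0,"dz":0.01,"rx":0,"ry":0,"rz":0},{"dx":0,"dy":0,"dz":0.02,"rx":0,"ry":0,"rz":0},{"dx":0,"dy":0,"dz":0.03,"rx":0,"ry":0,"rz":0},{"dx":0,"dy":0,"dz":0.03,"rx":0,"ry":0,"rz":0}]'
python3 - <<'E'
from h import *
delta([.587,.0105,.0115],-1.2)
c=cams.camera("scene"); im=c["img"][:,:,::-1]; cv2.imwrite("pics/scene4.png",cv2.resize(im[130:280,220:410],None,fx=4,fy=4,interpolation=cv2.INTER_CUBIC))
E
```

```text
time_s: 9.93
tcp_pos: [0.585, 0.0095, 0.0995]
eef_rot: [179.9, 0.4, -1.0]
wrist_force: [-1.8, -0.7, -0.2]
gripper_width: 0.571
grip_force: 0.0
time_s: 10.6
tcp_pos: [0.5858, 0.0126, 0.0705]
eef_rot: [180.0, 0.2, -0.8]
wrist_force: [-1.1, 0.2, -0.2]
gripper_width: 0.571
grip_force: 0.0
tool d [0.0015 0.002  0.059 ] rz [0.02 0.24 0.41]
```

View pics/scene4.png

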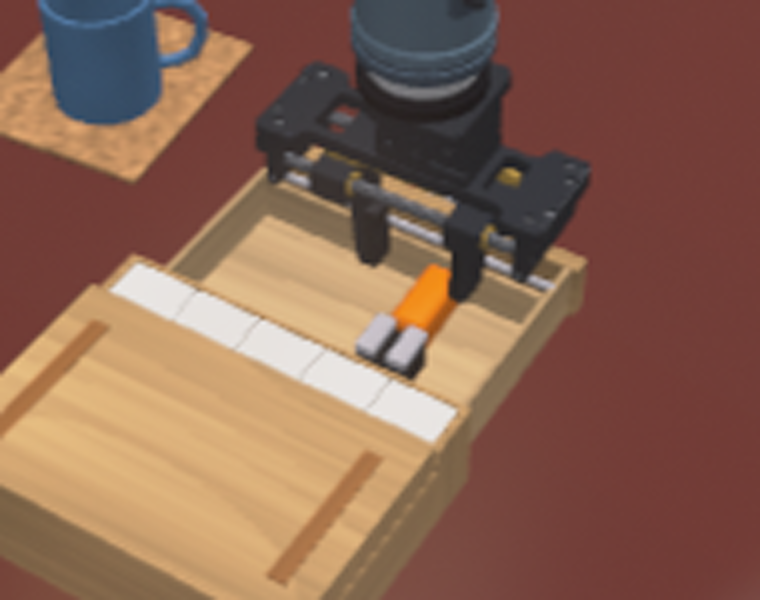

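The fingers straddle the sharpener symmetrically, with clearance to the walls. I'll descend and grip.

```bash
python3 -m handwheel '[{"dx":0.001,"dy":0.002,"dz":0.015,"rx":0,"ry":0,"rz":0},{"dx":0.001,"dy":0.002,"dz":0.03,"rx":0,"ry":0,"rz":0},{"dx":0.001,"dy":0.002,"dz":0.042,"rx":0,"ry":0,"rz":0},{"dx":0.001,"dy":0.002,"dz":0.05,"rx":0,"ry":0,"rz":0},{"dx":0.001,"dy":0.002,"dz":0.055,"rx":0,"ry":0,"rz":0},{"dx":0.001,"dy":0.002,"dz":0.058,"rx":0,"ry":0,"rz":0},{"dx":0.001,"dy":0.002,"dz":0.058,"rx":0,"ry":0,"rz":0},{"dx":0.001,"dy":0.002,"dz":0.058,"rx":0,"ry":0,"rz":0}]'
python3 -m handwheel '[{"dx":0,"dy":0,"dz":0,"rx":0,"ry":0,"rz":0},{"dx":0,"dy":0,"dz":0,"rx":0,"ry":0,"rz":0},{"dx":0,"dy":0,"dz":0,"rx":0,"ry":0,"rz":0},{"dx":0,"dy":0,"dz":0,"rx":0,"ry":0,"rz":0},{"dx":0,"dy":0,"dz":0,"rx":0,"ry":0,"rz":0},{"dx":0,"dy":0,"dz":0,"rx":0,"ry":0,"rz":0},{"dx":0,"dy":0,"dz":0,"rx":0,"ry":0,"rz":0},{"dx":0,"dy":0,"dz":0,"rx":0,"ry":0,"rz":0}]' 1 25
```

```text
time_s: 11.32
tcp_pos: [0.589, 0.0106, 0.0155]
eef_rot: [-180.0, -0.0, -0.8]
wrist_force: [0.6, 0.0, 0.6]
gripper_width: 0.567
grip_force: 0.0
time_s: 11.98
tcp_pos: [0.5889, 0.0105, 0.0155]
eef_rot: [180.0, -0.0, -0.8]
wrist_force: [-0.5, -1.8, 5.1]
gripper_width: 0.29
grip_force: 25.0
```

```bash
python3 -m handwheel '[{"dx":0,"dy":0,"dz":-0.005,"rx":0,"ry":0,"rz":0},{"dx":0,"dy":0,"dz":-0.013,"rx":0,"ry":0,"rz":0},{"dx":0,"dy":0,"dz":-0.025,"rx":0,"ry":0,"rz":0},{"dx":0,"dy":0,"dz":-0.04,"rx":0,"ry":0,"rz":0},{"dx":0,"dy":0,"dz":-0.06,"rx":0,"ry":0,"rz":0},{"dx":0,"dy":0,"dz":-0.085,"rx":0,"ry":0,"rz":0},{"dx":0,"dy":0,"dz":-0.105,"rx":0,"ry":0,"rz":0},{"dx":0,"dy":0,"dz":-0.11,"rx":0,"ry":0,"rz":0}]'
python3 - <<'E'
from h import *
delta([.472,.288,.13],6)
c=cams.camera("scene"); im=c["img"][:,:,::-1]; cv2.imwrite("pics/scene5.png",cv2.resize(im[100:280,220:510],None,fx=2.7,fy=2.7,interpolation=cv2.INTER_CUBIC))
E
```

```text
time_s: 12.65
tcp_pos: [0.591, 0.0107, 0.1294]
eef_rot: [-180.0, -0.3, -0.8]
wrist_force: [0.3, -0.3, -1.0]
gripper_width: 0.29
grip_force: 25.0
tool d [-0.1229 -0.2756 -0.0012] rz [-0.01 -0.35 -6.83]
```

View pics/scene5.png

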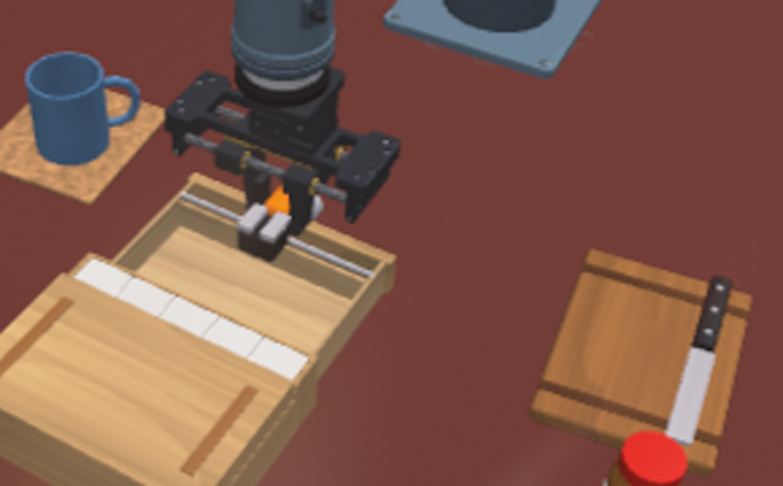

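The sharpener is held level and the drawer is empty. The board and knife are unchanged. I'll carry it over.

```bash
python3 -m handwheel '[{"dx":-0.004,"dy":-0.01,"dz":0,"rx":0,"ry":0,"rz":-0.5},{"dx":-0.013,"dy":-0.03,"dz":0,"rx":0,"ry":0,"rz":-1.5},{"dx":-0.025,"dy":-0.056,"dz":0,"rx":0,"ry":0,"rz":-2.5},{"dx":-0.038,"dy":-0.085,"dz":0,"rx":0,"ry":0,"rz":-3.5},{"dx":-0.051,"dy":-0.115,"dz":0,"rx":0,"ry":0,"rz":-4.5},{"dx":-0.064,"dy":-0.145,"dz":0,"rx":0,"ry":0,"rz":-5.5},{"dx":-0.077,"dy":-0.173,"dz":0,"rx":0,"ry":0,"rz":-6.3},{"dx":-0.09,"dy":-0.2,"dz":0,"rx":0,"ry":0,"rz":-6.8}]'
python3 -c "
from h import *
delta([.472,.288,.06],6)"
```

```text
time_s: 13.37
tcp_pos: [0.4989, 0.2137, 0.1236]
eef_rot: [180.0, 0.2, 6.1]
wrist_force: [0.6, 0.3, -2.4]
gripper_width: 0.297
grip_force: 25.0
tool d [-0.0186 -0.0767  0.0636] rz [0.02 0.18 0.13]
```

```bash
python3 -m handwheel '[{"dx":-0.006,"dy":-0.025,"dz":0,"rx":0,"ry":0,"rz":0},{"dx":-0.011,"dy":-0.045,"dz":0,"rx":0,"ry":0,"rz":0},{"dx":-0.015,"dy":-0.062,"dz":0.005,"rx":0,"ry":0,"rz":0},{"dx":-0.018,"dy":-0.073,"dz":0.015,"rx":0,"ry":0,"rz":0},{"dx":-0.019,"dy":-0.077,"dz":0.03,"rx":0,"ry":0,"rz":0},{"dx":-0.019,"dy":-0.077,"dz":0.045,"rx":0,"ry":0,"rz":0},{"dx":-0.019,"dy":-0.077,"dz":0.055,"rx":0,"ry":0,"rz":0},{"dx":-0.019,"dy":-0.077,"dz":0.06,"rx":0,"ry":0,"rz":0}]'
python3 -m handwheel '[{"dx":0,"dy":0,"dz":0.01,"rx":0,"ry":0,"rz":0},{"dx":0,"dy":0,"dz":0.018,"rx":0,"ry":0,"rz":0},{"dx":0,"dy":0,"dz":0.025,"rx":0,"ry":0,"rz":0},{"dx":0,"dy":0,"dz":0.029,"rx":0,"ry":0,"rz":0},{"dx":0,"dy":0,"dz":0.031,"rx":0,"ry":0,"rz":0},{"dx":0,"dy":0,"dz":0.032,"rx":0,"ry":0,"rz":0},{"dx":0,"dy":0,"dz":0.033,"rx":0,"ry":0,"rz":0},{"dx":0,"dy":0,"dz":0.033,"rx":0,"ry":0,"rz":0}]'
```

```text
time_s: 14.03
tcp_pos: [0.4729, 0.2852, 0.0625]
eef_rot: [179.9, 0.2, 6.0]
wrist_force: [-0.5, -0.0, -1.7]
gripper_width: 0.294
grip_force: 25.0
time_s: 14.7
tcp_pos: [0.4748, 0.2865, 0.0324]
eef_rot: [-180.0, -0.0, 6.0]
wrist_force: [0.2, 0.2, -0.9]
gripper_width: 0.297
grip_force: 25.0
```

```bash
python3 -m handwheel '[{"dx":0,"dy":0,"dz":0.002,"rx":0,"ry":0,"rz":0},{"dx":0,"dy":0,"dz":0.004,"rx":0,"ry":0,"rz":0},{"dx":0,"dy":0,"dz":0.005,"rx":0,"ry":0,"rz":0},{"dx":0,"dy":0,"dz":0.006,"rx":0,"ry":0,"rz":0},{"dx":0,"dy":0,"dz":0.0065,"rx":0,"ry":0,"rz":0},{"dx":0,"dy":0,"dz":0.007,"rx":0,"ry":0,"rz":0},{"dx":0,"dy":0,"dz":0.007,"rx":0,"ry":0,"rz":0},{"dx":0,"dy":0,"dz":0.007,"rx":0,"ry":0,"rz":0}]'
```

```text
time_s: 15.37
tcp_pos: [0.4746, 0.2864, 0.0255]
eef_rot: [180.0, 0.0, 6.0]
wrist_force: [-1.6, -2.0, 4.8]
gripper_width: 0.292
grip_force: 25.0
```

```bash
python3 -m handwheel '[{"dx":0,"dy":0,"dz":0,"rx":0,"ry":0,"rz":0},{"dx":0,"dy":0,"dz":0,"rx":0,"ry":0,"rz":0},{"dx":0,"dy":0,"dz":0,"rx":0,"ry":0,"rz":0},{"dx":0,"dy":0,"dz":0,"rx":0,"ry":0,"rz":0},{"dx":0,"dy":0,"dz":-0.005,"rx":0,"ry":0,"rz":0},{"dx":0,"dy":0,"dz":-0.02,"rx":0,"ry":0,"rz":0},{"dx":0,"dy":0,"dz":-0.045,"rx":0,"ry":0,"rz":0},{"dx":0,"dy":0,"dz":-0.08,"rx":0,"ry":0,"rz":0}]' -0.14
python3 -c "
from h import *
delta([.43,-.022,.14],-2.3)"
```

```text
time_s: 16.03
tcp_pos: [0.473, 0.2854, 0.1044]
eef_rot: [179.9, 0.2, 6.0]
wrist_force: [0.2, 0.8, -0.2]
gripper_width: 0.573
grip_force: 0.0
tool d [-0.0751  0.3013 -0.0347] rz [0.14 0.22 8.3 ]
```

```bash
python3 -m handwheel '[{"dx":0,"dy":0,"dz":-0.02,"rx":0,"ry":0,"rz":0},{"dx":-0.004,"dy":0.03,"dz":-0.035,"rx":0,"ry":0,"rz":1},{"dx":-0.009,"dy":0.07,"dz":-0.035,"rx":0,"ry":0,"rz":3},{"dx":-0.014,"dy":0.11,"dz":-0.035,"rx":0,"ry":0,"rz":5},{"dx":-0.019,"dy":0.15,"dz":-0.035,"rx":0,"ry":0,"rz":7},{"dx":-0.025,"dy":0.19,"dz":-0.035,"rx":0,"ry":0,"rz":8.3},{"dx":-0.03,"dy":0.23,"dz":-0.035,"rx":0,"ry":0,"rz":8.3},{"dx":-0.035,"dy":0.265,"dz":-0.035,"rx":0,"ry":0,"rz":8.3}]' -1
python3 - <<'E'
from h import *
c=cams.camera("top"); im=c["img"][:,:,::-1]; cv2.imwrite("pics/top6.png",im)
m=orange(c,(140,220,225,330)); o,d,n=axis(m); print("orange",n,o,ray(c,*o,.047))
E
python3 -m handwheel '[{"dx":0,"dy":0.015,"dz":0,"rx":0,"ry":0,"rz":0},{"dx":0,"dy":0.03,"dz":0,"rx":0,"ry":0,"rz":0},{"dx":0,"dy":0.037,"dz":0,"rx":0,"ry":0,"rz":0},{"dx":0,"dy":0.037,"dz":0,"rx":0,"ry":0,"rz":0},{"dx":0,"dy":0.037,"dz":0,"rx":0,"ry":0,"rz":0},{"dx":0,"dy":0.037,"dz":0,"rx":0,"ry":0,"rz":0},{"dx":0,"dy":0.037,"dz":0,"rx":0,"ry":0,"rz":0},{"dx":0,"dy":0.037,"dz":0,"rx":0,"ry":0,"rz":0}]'
python3 -c "
from h import *
delta([.4656,-.0245,.0135],-2.3)"
```

```text
time_s: 16.7
tcp_pos: [0.4671, 0.0166, 0.1407]
eef_rot: [180.0, -0.0, -2.4]
wrist_force: [0.4, 0.0, -0.1]
gripper_width: 0.999
grip_force: 0.0
orange 326 [199.60429448 280.07668712] [0.4547597  0.28255286 0.047     ]
time_s: 17.42
tcp_pos: [0.466, -0.0168, 0.1402]
eef_rot: [-180.0, 0.0, -2.2]
wrist_force: [0.3, -0.4, 0.5]
gripper_width: 1.001
grip_force: 0.0
tool d [-1.000e-04  7.700e-03  1.267e-01] rz [-0.01  0.    0.08]
```

View pics/top6.png

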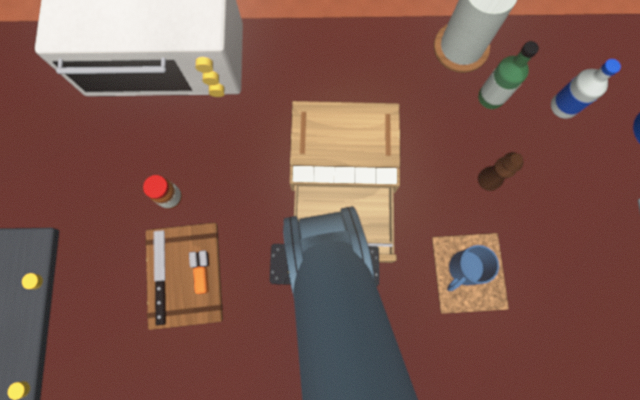

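The sharpener lies on the board's free half at about (199,272), clear of the knife at column 160, and nothing else has moved. Next I'll grip the knob to close the drawer.

```bash
python3 -m handwheel '[{"dx":0,"dy":0.0077,"dz":0.025,"rx":0,"ry":0,"rz":0},{"dx":0,"dy":0.0077,"dz":0.055,"rx":0,"ry":0,"rz":0},{"dx":0,"dy":0.0077,"dz":0.08,"rx":0,"ry":0,"rz":0},{"dx":0,"dy":0.0077,"dz":0.1,"rx":0,"ry":0,"rz":0},{"dx":0,"dy":0.0077,"dz":0.115,"rx":0,"ry":0,"rz":0},{"dx":0,"dy":0.0077,"dz":0.124,"rx":0,"ry":0,"rz":0},{"dx":0,"dy":0.0077,"dz":0.126,"rx":0,"ry":0,"rz":0},{"dx":0,"dy":0.0077,"dz":0.126,"rx":0,"ry":0,"rz":0}]'
python3 -m handwheel '[{"dx":0,"dy":0,"dz":0,"rx":0,"ry":0,"rz":0},{"dx":0,"dy":0,"dz":0,"rx":0,"ry":0,"rz":0},{"dx":0,"dy":0,"dz":0,"rx":0,"ry":0,"rz":0},{"dx":0,"dy":0,"dz":0,"rx":0,"ry":0,"rz":0},{"dx":0,"dy":0,"dz":0,"rx":0,"ry":0,"rz":0},{"dx":0,"dy":0,"dz":0,"rx":0,"ry":0,"rz":0},{"dx":0,"dy":0,"dz":0,"rx":0,"ry":0,"rz":0},{"dx":0,"dy":0,"dz":0,"rx":0,"ry":0,"rz":0}]' 1 40
python3 -m handwheel '[{"dx":0,"dy":0,"dz":0,"rx":0,"ry":0,"rz":0},{"dx":0,"dy":0,"dz":0,"rx":0,"ry":0,"rz":0},{"dx":0,"dy":0,"dz":0,"rx":0,"ry":0,"rz":0},{"dx":0,"dy":0,"dz":0,"rx":0,"ry":0,"rz":0},{"dx":0.003,"dy":0,"dz":0,"rx":0,"ry":0,"rz":0},{"dx":0.008,"dy":0,"dz":0,"rx":0,"ry":0,"rz":0},{"dx":0.014,"dy":0,"dz":0,"rx":0,"ry":0,"rz":0},{"dx":0.02,"dy":0,"dz":0,"rx":0,"ry":0,"rz":0}]'
```

```text
time_s: 18.08
tcp_pos: [0.4656, -0.0251, 0.014]
eef_rot: [-180.0, 0.0, -2.3]
wrist_force: [-0.1, -0.4, 0.5]
gripper_width: 0.997
grip_force: 0.0
time_s: 18.75
tcp_pos: [0.4657, -0.0254, 0.0143]
eef_rot: [-180.0, -0.0, -2.3]
wrist_force: [-0.4, 0.2, 0.8]
gripper_width: 0.417
grip_force: 0.0
time_s: 19.42
tcp_pos: [0.4854, -0.0249, 0.0142]
eef_rot: [-179.9, 0.1, -2.2]
wrist_force: [-0.7, 4.6, 1.5]
gripper_width: 0.323
grip_force: 39.9
```

```bash
python3 -m handwheel '[{"dx":0.012,"dy":0,"dz":0,"rx":0,"ry":0,"rz":0},{"dx":0.027,"dy":0,"dz":0,"rx":0,"ry":0,"rz":0},{"dx":0.043,"dy":0,"dz":0,"rx":0,"ry":0,"rz":0},{"dx":0.06,"dy":0,"dz":0,"rx":0,"ry":0,"rz":0},{"dx":0.076,"dy":0,"dz":0,"rx":0,"ry":0,"rz":0},{"dx":0.09,"dy":0,"dz":0,"rx":0,"ry":0,"rz":0},{"dx":0.1,"dy":0,"dz":0,"rx":0,"ry":0,"rz":0},{"dx":0.105,"dy":0,"dz":0,"rx":0,"ry":0,"rz":0}]'
python3 -m handwheel '[{"dx":0.004,"dy":0,"dz":0,"rx":0,"ry":0,"rz":0},{"dx":0.008,"dy":0,"dz":0,"rx":0,"ry":0,"rz":0},{"dx":0.012,"dy":0,"dz":0,"rx":0,"ry":0,"rz":0},{"dx":0.016,"dy":0,"dz":0,"rx":0,"ry":0,"rz":0},{"dx":0.019,"dy":0,"dz":0,"rx":0,"ry":0,"rz":0},{"dx":0.022,"dy":0,"dz":0,"rx":0,"ry":0,"rz":0},{"dx":0.023,"dy":0,"dz":0,"rx":0,"ry":0,"rz":0},{"dx":0.023,"dy":0,"dz":0,"rx":0,"ry":0,"rz":0}]'
```

```text
time_s: 20.08
tcp_pos: [0.5911, -0.029, 0.0142]
eef_rot: [-179.9, 0.0, -2.3]
wrist_force: [-4.0, 5.6, 7.2]
gripper_width: 0.326
grip_force: 40.0
time_s: 20.75
tcp_pos: [0.6121, -0.0298, 0.0142]
eef_rot: [-179.9, 0.2, -2.3]
wrist_force: [-4.4, 4.3, 5.6]
gripper_width: 0.325
grip_force: 40.0
```

```bash
python3 -m handwheel '[{"dx":0.001,"dy":0,"dz":0,"rx":0,"ry":0,"rz":0},{"dx":0.002,"dy":0,"dz":0,"rx":0,"ry":0,"rz":0},{"dx":0.003,"dy":0,"dz":0,"rx":0,"ry":0,"rz":0},{"dx":0.004,"dy":0,"dz":0,"rx":0,"ry":0,"rz":0},{"dx":0.005,"dy":0,"dz":0,"rx":0,"ry":0,"rz":0},{"dx":0.005,"dy":0,"dz":0,"rx":0,"ry":0,"rz":0},{"dx":0.005,"dy":0,"dz":0,"rx":0,"ry":0,"rz":0},{"dx":0.005,"dy":0,"dz":0,"rx":0,"ry":0,"rz":0}]'
```

```text
time_s: 21.42
tcp_pos: [0.6172, -0.03, 0.0142]
eef_rot: [-179.9, 0.1, -2.3]
wrist_force: [-4.0, 4.9, 6.1]
gripper_width: 0.325
grip_force: 39.9
```

```bash
python3 -m handwheel '[{"dx":0.001,"dy":0,"dz":0,"rx":0,"ry":0,"rz":0},{"dx":0.002,"dy":0,"dz":0,"rx":0,"ry":0,"rz":0},{"dx":0.003,"dy":0,"dz":0,"rx":0,"ry":0,"rz":0},{"dx":0.0035,"dy":0,"dz":0,"rx":0,"ry":0,"rz":0},{"dx":0.004,"dy":0,"dz":0,"rx":0,"ry":0,"rz":0},{"dx":0.004,"dy":0,"dz":0,"rx":0,"ry":0,"rz":0},{"dx":0.004,"dy":0,"dz":0,"rx":0,"ry":0,"rz":0},{"dx":0.004,"dy":0,"dz":0,"rx":0,"ry":0,"rz":0}]'
```

```text
time_s: 22.08
tcp_pos: [0.618, -0.0301, 0.0141]
eef_rot: [-179.9, 0.5, -2.3]
wrist_force: [-11.9, 5.8, 15.5]
gripper_width: 0.325
grip_force: 40.2
```

It's at the stop, with force rising. One more small push, then release and check.

```bash
python3 -m handwheel '[{"dx":0.001,"dy":0,"dz":0,"rx":0,"ry":0,"rz":0},{"dx":0.0015,"dy":0,"dz":0,"rx":0,"ry":0,"rz":0},{"dx":0.0015,"dy":0,"dz":0,"rx":0,"ry":0,"rz":0},{"dx":0.0015,"dy":0,"dz":0,"rx":0,"ry":0,"rz":0},{"dx":0.0,"dy":0,"dz":0,"rx":0,"ry":0,"rz":0},{"dx":-0.002,"dy":0,"dz":0,"rx":0,"ry":0,"rz":0},{"dx":-0.004,"dy":0,"dz":0,"rx":0,"ry":0,"rz":0},{"dx":-0.005,"dy":0,"dz":0,"rx":0,"ry":0,"rz":0}]'
python3 -m handwheel '[{"dx":0,"dy":0,"dz":0,"rx":0,"ry":0,"rz":0},{"dx":0,"dy":0,"dz":0,"rx":0,"ry":0,"rz":0},{"dx":0,"dy":0,"dz":0,"rx":0,"ry":0,"rz":0},{"dx":0,"dy":0,"dz":0,"rx":0,"ry":0,"rz":0},{"dx":0,"dy":0,"dz":0,"rx":0,"ry":0,"rz":0},{"dx":0,"dy":0,"dz":0,"rx":0,"ry":0,"rz":0},{"dx":0,"dy":0,"dz":0,"rx":0,"ry":0,"rz":0},{"dx":0,"dy":0,"dz":0,"rx":0,"ry":0,"rz":0}]' -1
python3 -m handwheel '[{"dx":0,"dy":0,"dz":-0.01,"rx":0,"ry":0,"rz":0},{"dx":0,"dy":0,"dz":-0.03,"rx":0,"ry":0,"rz":0},{"dx":0,"dy":0,"dz":-0.06,"rx":0,"ry":0,"rz":0},{"dx":0,"dy":0,"dz":-0.09,"rx":0,"ry":0,"rz":0},{"dx":-0.03,"dy":0,"dz":-0.12,"rx":0,"ry":0,"rz":0},{"dx":-0.07,"dy":0,"dz":-0.13,"rx":0,"ry":0,"rz":0},{"dx":-0.1,"dy":0,"dz":-0.14,"rx":0,"ry":0,"rz":0},{"dx":-0.12,"dy":0,"dz":-0.14,"rx":0,"ry":0,"rz":0}]'
python3 - <<'E'
from h import *
c=cams.camera("scene"); im=c["img"][:,:,::-1]; cv2.imwrite("pics/scene7.png",cv2.resize(im[100:300,150:520],None,fx=2.1,fy=2.1,interpolation=cv2.INTER_CUBIC))
E
```

```text
time_s: 22.75
tcp_pos: [0.6163, -0.03, 0.0142]
eef_rot: [-179.9, 0.1, -2.3]
wrist_force: [-1.9, 4.6, 3.8]
gripper_width: 0.33
grip_force: 39.9
time_s: 23.42
tcp_pos: [0.6176, -0.0317, 0.0142]
eef_rot: [180.0, -0.0, -2.3]
wrist_force: [0.7, -0.3, -0.1]
gripper_width: 0.903
grip_force: 0.0
time_s: 24.08
tcp_pos: [0.4958, -0.0268, 0.1567]
eef_rot: [180.0, -0.1, -2.3]
wrist_force: [0.1, 0.0, -0.9]
gripper_width: 1.004
grip_force: 0.0
```

View pics/scene7.png

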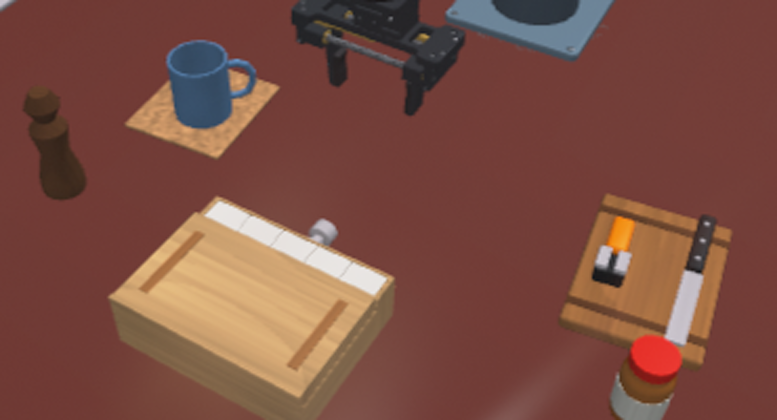

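The drawer is shut and held: the knob at (322,232) sits as it did at the start and no gap shows. The sharpener is upright on the board at (615,250), the knife, mug, mill and jar are unmoved, and the gripper is clear of everything.

```bash
python3 -c "
from bench import close_job
print(close_job())"
```

```text
the job is handed in; nothing more can be done
None
```

The job is handed in: the sharpener sits flat on the board's free half, the drawer is shut and held by its catch, and the knife and the other things look unmoved in the last pictures.

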